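# Clamp a nylon roller in its V-locator with three strokes of the ratchet lever

### The job

Stand the nylon roller on the clamping fixture's base plate and push it into the V-block until it sits against both faces, then let go of it. Then clamp it with exactly three full strokes of the red lever, letting the lever spring right up after each; a fourth stroke would crush the nylon. Leave the roller clamped upright and the other things on the bench where they are.

Things in the scene. Friction and masses are not known exactly. Their poses are not given: they have to be found in the camera images.
- roller: The work piece: a pale grey nylon roller with a bearing in its bore, a plain cylinder 27 mm in diameter and 30 mm tall, about 50 g, standing upright on the bench. Seated, its upper 14 mm stand clear above the V-block. Origin: centre of its underside; z is its axis.
- fixture: The clamping fixture, fixed to the bench: a grey base plate 248 x 80 mm, from fixture x = -103 to 145 mm, its top 10 mm above the bench. Origin on the bench under the fixture's centre line; x runs along that line towards the V-block, z up. From -x to +x: red lever, two dark cheeks that carry it, dark guide block, loading bay, steel V-block.
- v_block (a point): Middle of the mouth of the V-block, level with its top (26 mm above the bench, 16 mm above the plate), at fixture x = 108 mm. The block reaches to x = 135 and is 50 mm wide, with screw heads to 31 mm high at x = 127, y = 16.5 and -16.5. The V is open towards -x: 90 degrees between its upright faces, symmetric about the centre line, mouth 32 mm wide.
- seat (a point): Point on the top of the base plate (10 mm above the bench) where the centre of the roller's underside lies when the roller touches both faces of the V: fixture x = 105 mm, y = 0. Its axes are the fixture's.
- guide_block (a point): Top centre of the dark block that guides the ram, 46 mm above the bench, fixture x = 14.5 to 36.5 mm, 35 mm wide, screw heads to 50 mm. A black knob stands out from it to y = 34 mm, 19 mm above the bench.
- lever_pivot (a point): Axis of the lever, between the two cheeks: fixture x = -20.5, y = 0, 67 mm above the bench; the axis runs along fixture y. The cheeks reach 77 mm above the bench and from x = -42 to 1, y = -20 to 20.
- pad: The black rubber-faced round pad, 16 mm across, sprung, on the nose of the ram, facing the V. Origin: centre of its face, 19 mm above the bench; x points at the V. Ram back, it is 32 mm from a seated roller (59 mm bay for loading); pad and nose are 27 mm high, fingertips above that pass over them. It meets a seated roller in the third stroke and its spring then holds it with about 6 N.
- ram (a joint): Travel of the toothed ram and pad towards the V in m. It starts back (0 to 0.003). Ratchet of 12 mm pitch: each full stroke of the lever takes it to its next tooth (it rests near 0.011 after one, 0.023 after two, 0.0345 after three, 0.047 after a fourth, which is too many) and a catch keeps it from going back; it cannot be reset.
- lever (a joint): Angle of the red hand lever in rad: 0 is sprung fully up (grip 0.30 rad above level), 0.5 is down on its stop (0.20 below level). Pressing the grip down takes about 7 to 8 N. The stop is firm. Beyond 0.48 the ram has caught its next tooth. Let go, it springs up by itself; within 0.06 of fully up its pawl drops behind the next tooth, ready for another stroke.
- lever_grip (a point): Place to press: on top of the red grip (17 mm thick, 50 mm long), 92 mm from the pivot; it moves with the lever. It starts at fixture x = -106, about 102 mm above the bench, and is pressed down to x = -112, about 57 mm above the bench at the stop.
- gauge_block: Bystander: ground steel setting block 25 x 60 x 30 mm. Origin: centre of its underside.
- hex_key_5: Bystander: black hex key 27 x 78 x 5 mm lying flat. Origin: centre of its underside.
- tape_roll: Bystander: roll of tape 96 mm across, 24 mm high. Origin: centre of its underside.
Mind the look-alikes: they are no part of the job. There is more than one size of the roller; the one meant has the size given above.

How it is judged (in metres and radians):
On the way, in this order (a step that is already met when the one before it is completed fails the run):
1. the roller stands upright on the base plate, pushed home against both faces of the V (within 2.5 mm) and let go, with the ram still back (horizontal distance between roller and seat below 0.0025 m and height (world z) of roller between 0.008 and 0.0125 m and angle between roller's own z axis and vertical below 0.06 rad and contact force between the fingers and roller below 0.05 N and value of joint ram below 0.006 m), for 0.3 s.
2. first full stroke: the ram is one tooth forward and the lever has sprung up, the roller still in the V (value of joint ram between 0.0095 and 0.0165 m and value of joint lever below 0.06 rad and horizontal distance between roller and seat below 0.004 m and height (world z) of roller between 0.008 and 0.0125 m and angle between roller's own z axis and vertical below 0.06 rad), for 0.05 s.
3. second full stroke: the ram is two teeth forward and the lever has sprung up, the roller still in the V (value of joint ram between 0.0215 and 0.0285 m and value of joint lever below 0.06 rad and horizontal distance between roller and seat below 0.004 m and height (world z) of roller between 0.008 and 0.0125 m and angle between roller's own z axis and vertical below 0.06 rad), for 0.05 s.
4. third full stroke: the ram is three teeth forward and the lever has sprung up, the pad bears on the roller (value of joint ram between 0.0335 and 0.0385 m and value of joint lever below 0.06 rad and horizontal distance between roller and seat below 0.002 m and height (world z) of roller between 0.008 and 0.0125 m and angle between roller's own z axis and vertical below 0.06 rad and contact force between pad and roller above 3 N), for 0.1 s.
At the end, for the whole second after the job is handed in: The roller stands upright on the base plate at rest in the V, its axis within 2 mm of the seat, held by the pad with more than 3 N; the ram rests exactly three teeth forward (0.0335 to 0.0385 m) and the lever is sprung up (below 0.06 rad) (all of step 4 and linear speed of roller below 0.02 m/s); the robot touches nothing.
It fails at once if a fourth stroke drives the ram past its third tooth (beyond 0.040 m) (value of joint ram above 0.04 m).
It fails at once if a bystander (gauge block, hex key or tape roll) is shifted by more than 30 mm (distance of any of gauge_block, hex_key_5, tape_roll from where it was at the start of the episode above 0.03 m).
It also fails if it takes over 58 s, if anything falls off the work surface, if the arm or the gripper's body presses on something with over 40 N, if the wrist force passes 120 N, or if a joint passes its speed limit or range.

### The arm

A 6-joint arm with a two-finger parallel gripper is mounted at the origin on a cart in front of the work surface, level with it; the furniture and walls round the work are solid. World frame = base frame: x ahead of the robot, y to its left, z up, the work surface at z = 0. Lengths are in mm, angles in rad, forces in N, time in s.
With the tool pointing down it reaches from about 325 to 775 mm from the base axis. Payload 5.5 kg.
Tool frame: the origin (TCP) lies on the centre line of the jaws, within the pads' length; the fingertips stand 22 mm ahead of it and the grasp point (between the pads) lies 3 mm ahead of it; z points along the fingers, y is the line along which they close (so a half turn about z gives the same grasp; the last joint's range is limited). The gripper opens to 85 mm and grips with 20 to 120 N. Pads are 22 mm wide; open, the fingers measure 114 mm over their backs; the gripper's body (76 mm by 85 mm) begins 54 mm behind the grasp point. The pads swing forward as they close: fully open they stand 13 mm farther back than shut.
Start: joints at [1.183, 0.091, 1.231, -0, 1.82, -0.057], TCP at [194.885, 567.483, 253.275] pointing down, gripper open.
Joint ranges: [-2.87, 2.87], [-0.86, 2.18], [0.17, 2.46], [-1.51, 4.65], [0.06, 2.69], [-2.65, 2.65]. Speed limits (rad/s): [2.57, 2.57, 3.01, 3.14, 3.14, 3.14].

### API

Orientations are given as a rotation vector (axis times angle).
In Python, from cell import read_state, grab_frame, camera_model, hand_in, cut_out gives the robot as it stands.
- The arm moves only by the tool servo_tool, never from a script. Its argument "increments" is a list of rows, each an object with "hand": the finger opening in mm, from 0 to 85.4; "slide": the shift along the tool's x, y, z in units of 50 mm (1.0 is 50 mm), a list of three; "turn": the turn about the tool's z in units of 5 degrees (1.0 is 5 degrees). In form: [{"hand": hand, "slide": [dx, dy, dz], "turn": turn}, ...]. A call has 1 to 20 rows; each row shifts and turns the commanded pose from where the row before left it, along the tool's axes as they then stand; what a row does not reach is not made up. A row lasts 1/10 s, in which the tool goes at most 50 mm and 8.59 degrees, less where a joint would pass 70% of its speed; a pose out of reach is approached as far as the arm can. A call is refused whole if a number of a shift passes 1 or a number of a turn 1, either way. A call with a gripper value outside its range is refused whole. The fingers move at their own pace and stop on an object; "force" is the grip in N (left out, the last holds). Time passes only in rows, so rows that do not move let the fingers close. It gives the time, the measured TCP pose, the force, the opening and the grip force at its end, in the units of the state.
- read_state(): the state, without advancing time (a new reading comes with each control period).
- grab_frame(name): name is "scene" or "top" or "wrist"; returns the picture (480x640x3 uint8, red, green, blue); there is no depth.
- camera_model(name): a dict with "camera_matrix" (3x3 intrinsics, pixels), "world_to_cam" (4x4, takes a point from world to camera coordinates). Camera axes: x right, y down, z forward; pixel columns grow to the right and rows downward; lengths in mm; the calibration is good to about 2 mm. A picture is of the moment at which its call begins: read the wrist's pose just before it. camera_model takes no time and is no camera call; for the wrist camera it gives the pose at the moment of the call.
- hand_in(): hands the job in; it is judged then, once.
Trained networks look in the newest picture that a camera, given by its name, has taken for a name from the list of things; names that differ only in an ending like _2 or _b are one class to them, and where a whole thing is asked for, a point or a joint stands for the part that bears it (a point fixed in the world has none). Each returns a list of dicts, best first, with "confidence" (0 to 1); they miss things now and then, are a little off and sometimes report something else, mostly with a low value. They report only what shows in the picture. A call takes as long as a camera call. They do not tell look-alikes from the thing itself.
- cut_out(name, camera): "region" (480x640 bool, what is visible of it) and "centre" ([column, row] in pixels, amid what is visible of it).
The state is a dict: "clock": time; "qpos": joint angles; "joint_vel": joint speeds; "tau": joint torques, N m; "position": TCP position; "ee_rot": TCP orientation; "contact_force": force on the tool from outside, world axes, zero at the start; "torque": the same for the moment, N m; "grip_width": opening from 0.0 (shut) to 1.0 (fully open); "grip_force": force on a finger pad.
Only numpy, scipy, OpenCV 4.12 (cv2) and the standard library are available. Lean on these libraries where they do the work, as an engineer would, in place of code of your own. Each camera call takes 0.05 s, during which the arm holds its last target. There are 200 camera calls.

## Working session

There is one attempt and no reset: what is moved stays moved. The work goes in short steps, Python scripts to look and compute and a tool call to move; the robot and the scene stay as the last step left them, time stands still between calls to the robot, and variables do not carry over. Pictures are saved under pics/ and viewed, at most 12 in all, crops included, and the job is handed in when it is done.

Besides the shell and the picture viewer there is one more tool, called after "Call:" as name(argument=value, ...) on one line, values as JSON. servo_tool: Moves the arm, as the interface text tells. Its arguments: {"type":"object","properties":{"increments":{"type":"array","items":{"type":"object","properties":{"hand":{"type":"number"},"slide":{"type":"array","items":{"type":"number"}},"turn":{"type":"number"}}}},"force":{"type":"number"}},"required":["increments"]}

```bash
mkdir -p pics; ls; python3 - <<'E'
from cell import *
import cv2,numpy as np
s=read_state();print({k:np.round(v,3) for k,v in s.items()})
for c in("scene","top"):
    f=grab_frame(c);cv2.imwrite(f"pics/{c}0.png",f[...,::-1])
    m=camera_model(c);print(c,np.round(m["camera_matrix"],1).tolist(),np.round(m["world_to_cam"],3).tolist())
    for n in("roller","fixture","v_block","guide_block","lever_grip","pad","gauge_block","tape_roll","hex_key_5"):
        for d in cut_out(n,c)[:4]:
            ys,xs=np.nonzero(d["region"]);print(n,round(d["confidence"],2),np.round(d["centre"],1),xs.min(),xs.max(),ys.min(),ys.max(),len(xs))
E
```

```text
pics
{'clock': np.float64(0.0), 'qpos': array([ 1.183,  0.092,  1.232,  0.   ,  1.82 , -0.057]), 'joint_vel': array([ 0.001,  0.   ,  0.   ,  0.003, -0.   ,  0.   ]), 'tau': array([ 0.0000e+00, -4.5874e+01, -4.1802e+01,  0.0000e+00,  1.2000e-02,
       -0.0000e+00]), 'position': array([194.763, 567.243, 252.142]), 'ee_rot': array([-5.170e-01, -3.098e+00,  3.000e-03]), 'contact_force': array([ 0.178, -0.296,  0.234]), 'torque': array([-0.008,  0.001,  0.002]), 'grip_force': np.float64(0.0), 'grip_width': np.float64(0.998)}
scene [[497.2, 0.0, 320.0], [0.0, 497.2, 241.9], [0.0, 0.0, 1.0]] [[0.809, -0.588, 0.002, -412.15], [-0.402, -0.555, -0.729, 334.434], [0.429, 0.589, -0.685, 704.333], [0.0, 0.0, 0.0, 1.0]]
roller 0.67 [293.  341.7] 287 302 331 351 280
roller 0.58 [307.3 371.4] 302 313 362 379 186
roller 0.47 [258.3 325.2] 252 264 316 332 170
roller 0.27 [351.5 250.7] 333 379 234 261 482
fixture 0.72 [331.5 253.8] 273 379 215 297 3890
v_block 0.57 [330.1 253.1] 272 379 214 298 4074
guide_block 0.83 [330.7 252.3] 272 379 215 297 4005
lever_grip 0.89 [352.9 250.9] 333 379 235 261 423

[... 267 characters left out ...]
.19, 552.862], [0.189, 0.011, -0.982, 876.264], [0.0, 0.0, 0.0, 1.0]]
roller 0.54 [409.  326.4] 404 416 323 334 124
roller 0.47 [374.3 318.7] 369 384 312 327 193
fixture 0.85 [297.7 227. ] 228 376 200 252 5729
v_block 0.77 [295.4 224. ] 228 376 200 251 5716
guide_block 0.62 [295.4 227.1] 228 375 199 252 5710
guide_block 0.32 [191.8 286.2] 183 197 272 313 157
lever_grip 0.58 [345.4 210.9] 309 376 202 221 531
pad 0.37 [274.1 224.1] 272 281 223 229 58
gauge_block 0.58 [266.9 308.4] 254 285 291 323 507
tape_roll 0.8 [456.1 188.3] 420 472 173 227 1304
tape_roll 0.73 [299.1 224.8] 228 376 200 252 5726
tape_roll 0.37 [345.  211.5] 309 376 202 222 570
hex_key_5 0.63 [196.  289.5] 184 197 272 312 153
```

```bash
python3 - <<'E'
import cv2,numpy as np
t=cv2.imread("pics/top0.png")[150:370,170:490];cv2.imwrite("pics/t.png",cv2.resize(t,(800,550),interpolation=cv2.INTER_CUBIC))
t=cv2.imread("pics/scene0.png")[200:400,210:490];cv2.imwrite("pics/s.png",cv2.resize(t,(800,571),interpolation=cv2.INTER_CUBIC))
E
```

```text
(no output)
```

View pics/t.png

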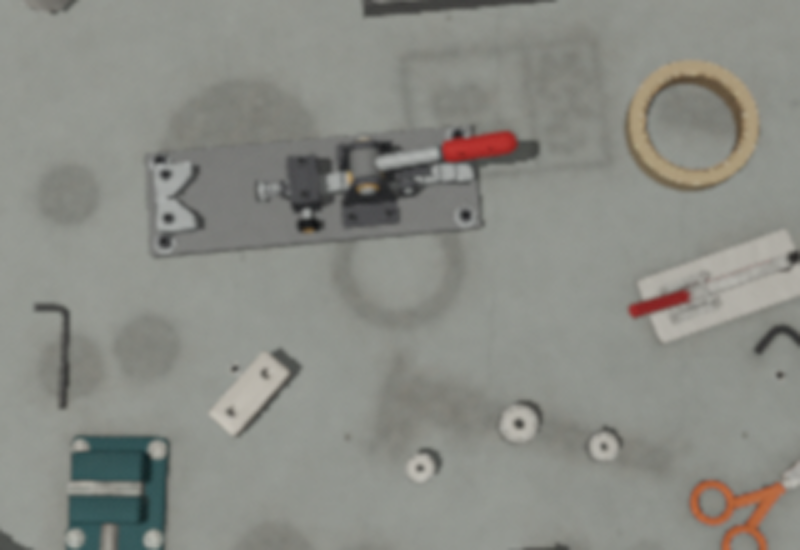

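View pics/s.png

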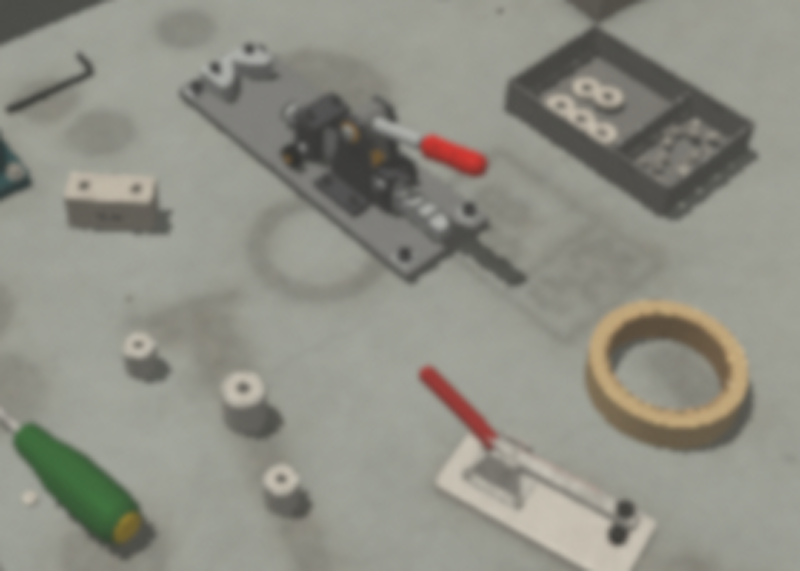

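Both views agree. In the top crop the roller of the right size is the middle, larger one, at (519,422). The V-block is at the left (170,200) with fixture x pointing left, and the red grip is at (480,146). The plate corners are at (147,157), (152,256), (482,228) and (475,128).

```bash
cat >h.py <<'E'
import numpy as np,cv2
from cell import *
from scipy.optimize import least_squares
from scipy.spatial.transform import Rotation as R
def proj(m,P):
    P=np.atleast_2d(P);q=(m["world_to_cam"]@np.c_[P,np.ones(len(P))].T)[:3]
    u=np.array(m["camera_matrix"])@q;return (u[:2]/u[2]).T
def back(m,px,z):
    K,T=map(np.array,(m["camera_matrix"],m["world_to_cam"]));Rm,t=T[:3,:3],T[:3,3]
    d=Rm.T@np.linalg.inv(K)@[*px,1];c=-Rm.T@t;return c+d*(z-c[2])/d[2]
def fx(p,P):
    c,s=np.cos(p[2]),np.sin(p[2]);P=np.atleast_2d(P)
    return np.c_[p[0]+c*P[:,0]-s*P[:,1],p[1]+s*P[:,0]+c*P[:,1],P[:,2]]
E
python3 - <<'E'
from h import *
t,s=camera_model("top"),camera_model("scene")
ct=np.array([[147,157],[152,256],[482,228]])/2.5+[170,150]
for c in ct: print(back(t,c,10).round(1))
cs=np.array([[182,93],[410,280]])*.35+[210,200]
for c in cs: print('s',back(s,c,10).round(1))
# corner labels: V end far(+y fixture?) ; fixture x ~ world +y => fixture y ~ world -x
P=np.array([[145,-40,10],[145,40,10],[-103,40,10]])
f=lambda p:(proj(t,fx(p,P))-ct).ravel()
r=least_squares(f,[550,60,1.5]);p=r.x;print(p,r.fun.round(1))
f2=lambda p:np.r_[(proj(t,fx(p,P))-ct).ravel(),(proj(s,fx(p,P[1:]))-cs).ravel()]
r=least_squares(f2,p);print(r.x,r.fun.round(1))
print("seat",fx(r.x,[[105,0,10],[-106,0,102],[33,0,19]]).round(1))
print("grip px",proj(t,fx(r.x,[-106,0,102])),proj(s,fx(r.x,[-106,0,102])))
print("roller top",back(t,np.array([519,422])/2.5+[170,150],30),back(s,np.array([243,388])*.35+[210,200],30))
for q in ([422,466],[604,445]):print(back(t,np.array(q)/2.5+[170,150],25))
E
```

```text
[626.7 240.5  10. ]
[551.1 233.2  10. ]
[575.  -11.2  10. ]
s [551.3 226.6  10. ]
s [575.1 -16.9  10. ]
[604.01966836  93.5668563    1.67405139] [-0.7 -1.1 -0.3  0.9  1.   0.1]
[604.71086101  92.09946959   1.67398119] [ 0.1 -1.5  0.5  0.6  1.7 -0.3 -1.9 -1.2 -0.6 -0.9]
seat [[593.9 196.5  10. ]
 [615.6 -13.3 102. ]
 [601.3 124.9  19. ]]
grip px [[367.60395057 206.80636036]] [[372.34800635 253.16476482]]
roller top [431.10901017 -35.81702687  30.        ] [430.35075422 -36.59583128  30.        ]
[399.67933154  32.38816286  25.        ]
[415.99040782 -96.28471047  25.        ]
```

Call:
servo_tool(increments=[{"hand": 50, "slide": [0, 0, 0], "turn": 1}, {"hand": 50, "slide": [0, 0, 0], "turn": 1}, {"hand": 50, "slide": [0, 0, 0], "turn": 1}, {"hand": 50, "slide": [0, 0, 0], "turn": 1}, {"hand": 50, "slide": [0, 0, 0], "turn": 1}, {"hand": 50, "slide": [0, 0, 0], "turn": 1}, {"hand": 50, "slide": [0, 0, 0], "turn": 1}, {"hand": 50, "slide": [0, 0, 0], "turn": 1}, {"hand": 50, "slide": [0, 0, 0], "turn": 1}, {"hand": 50, "slide": [0, 0, 0], "turn": 1}, {"hand": 50, "slide": [0, 0, 0], "turn": 1}, {"hand": 50, "slide": [0, 0, 0], "turn": 1}, {"hand": 50, "slide": [0, 0, 0], "turn": 1}], force=40)

```text
clock: 2.3
position: [194.9, 567.5, 253.3]
ee_rot: [2.105, 2.332, -0.0]
contact_force: [-0.6, -0.1, -0.0]
grip_width: 0.589
grip_force: 0.0
```

```bash
cat >>h.py <<'E'
def togo(target):
    s=read_state();Rt=R.from_rotvec(s["ee_rot"]).as_matrix()
    print("t",s["clock"],"pos",np.round(s["position"],1),"yaw x",np.degrees(np.arctan2(Rt[1,0],Rt[0,0])).round(2),"tilt",Rt[:,2].round(3),"F",np.round(s["contact_force"],1),"w",round(s["grip_width"]*85.4,1),round(s["grip_force"],1))
    if target is not None: print("slide units",((Rt.T@(np.array(target)-s["position"]))/50).round(3))
E
python3 - <<'E'
from h import *
m=camera_model("wrist");T=np.array(m["world_to_cam"]);s=read_state()
Rt=R.from_rotvec(s["ee_rot"]).as_matrix();c=-T[:3,:3].T@T[:3,3]
print("cam in tool",(Rt.T@(c-s["position"])).round(1),"axes",(Rt.T@T[:3,:3].T).round(3).tolist(),np.round(m["camera_matrix"],0).tolist())
togo([545,110,220])
E
```

```text
cam in tool [  68.     0.2 -120.7] axes [[-0.0, -0.963, -0.271], [1.0, -0.0, 0.001], [-0.001, -0.271, 0.963]] [[331.0, 0.0, 323.0], [0.0, 331.0, 240.0], [0.0, 0.0, 1.0]]
t 2.3 pos [194.9 567.5 253.3] yaw x 95.84 tilt [ 0. -0. -1.] F [-0.6 -0.1 -0. ] w 50.3 0.0
slide units [-9.814  6.035  0.666]
```

Call:
servo_tool(increments=[{"hand": 50, "slide": [-0.606, 0.478, 0.138], "turn": 0}, {"hand": 50, "slide": [-0.606, 0.478, 0.138], "turn": 0}, {"hand": 50, "slide": [-0.606, 0.478, 0.138], "turn": 0}, {"hand": 50, "slide": [-0.606, 0.478, 0.138], "turn": 0}, {"hand": 50, "slide": [-0.606, 0.478, 0.138], "turn": 0}, {"hand": 50, "slide": [-0.606, 0.478, 0.138], "turn": 0}, {"hand": 50, "slide": [-0.606, 0.478, 0.138], "turn": 0}, {"hand": 50, "slide": [-0.606, 0.478, 0.138], "turn": 0}, {"hand": 50, "slide": [-0.606, 0.478, 0.138], "turn": 0}, {"hand": 50, "slide": [-0.606, 0.478, 0.138], "turn": 0}, {"hand": 50, "slide": [-0.606, 0.478, 0.138], "turn": 0}, {"hand": 50, "slide": [-0.606, 0.478, 0.138], "turn": 0}, {"hand": 50, "slide": [-0.606, 0.478, 0.138], "turn": 0}, {"hand": 50, "slide": [-0.606, 0.478, 0.138], "turn": 0}, {"hand": 50, "slide": [-0.606, 0.478, 0.138], "turn": 0}, {"hand": 50, "slide": [0, 0, 0], "turn": 0}])

```text
clock: 3.9
position: [601.0, 149.3, 147.6]
ee_rot: [2.107, 2.33, -0.004]
contact_force: [-0.3, -0.2, 0.3]
grip_width: 0.586
grip_force: 0.0
```

```bash
python3 - <<'E'
from h import *
togo([598,152,150])
m=camera_model("wrist");f=grab_frame("wrist");np.savez("w1.npz",**m);cv2.imwrite("pics/w1.png",f[...,::-1])
p=[604.7,92.1,1.674]
print(proj(m,fx(p,[[145,-40,10],[145,40,10],[-103,40,10],[-103,-40,10],[108,16,26],[108,-16,26],[127,16.5,31],[127,-16.5,31],[33,0,27]])).round(1))
E
```

```text
t 3.9 pos [601.  149.3 147.6] yaw x 95.77 tilt [-0.002 -0.002 -1.   ] F [-0.3 -0.2  0.3] w 50.1 0.0
slide units [ 0.06  -0.055 -0.047]
[[374.1 118.5]
 [265.3 118.8]
 [278.6 399. ]
 [363.8 398.9]
 [297.5 171.6]
 [342.  171.5]
 [295.5 144. ]
 [343.4 143.9]
 [320.2 269.8]]
```

View pics/w1.png

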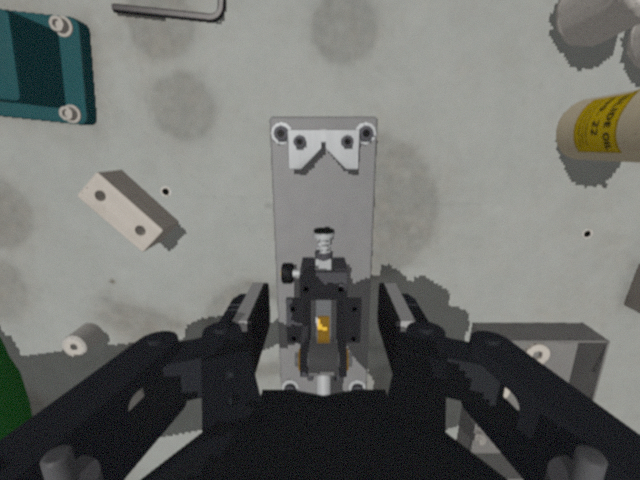

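```bash
python3 - <<'E'
import cv2
t=cv2.imread("pics/w1.png")[105:255,255:395];cv2.imwrite("pics/w1c.png",cv2.resize(t,(560,600),interpolation=cv2.INTER_CUBIC))
E
```

```text
(no output)
```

View pics/w1c.png

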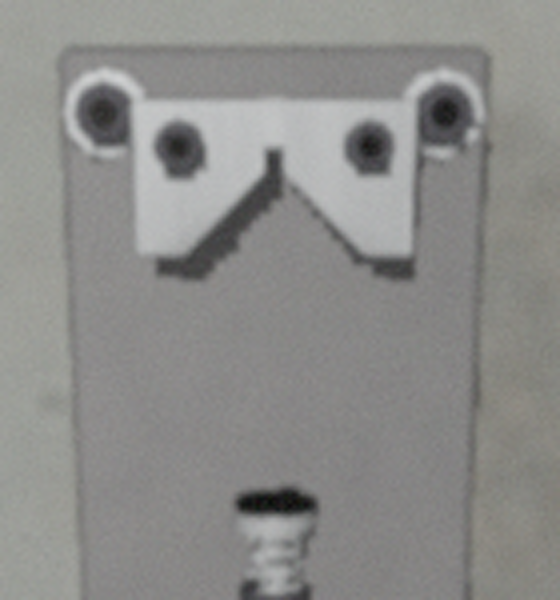

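```bash
python3 - <<'E'
from h import *
m=dict(np.load("w1.npz"))
F=np.array([[145,40,10],[145,-40,10],[135,25,26],[135,-25,26],[108,25,26],[108,-25,26],[108,16,26],[108,-16,26]])
U=np.array([[62,47],[490,47],[135,100],[416,100],[137,255],[412,257],[186,254],[365,257]])/4+[254.6,104.6]
E=[(np.array([85,598])/4+[254.6,104.6],40),(np.array([468,598])/4+[254.6,104.6],-40)]
def f(p):
    r=(proj(m,fx(p,F))-U).ravel()
    e=[]
    for u,y in E:
        b=back(m,u,10)[:2]-p[:2]; e.append(1.5*(-np.sin(p[2])*b[0]+np.cos(p[2])*b[1]-y))
    return np.r_[r,e]
r=least_squares(f,[604.7,92.1,1.674]);p=r.x;print(p,r.fun.round(1));
print("seat",fx(p,[[105,0,10],[-106,0,102],[59.5,0,19]]).round(1),np.degrees(p[2]))
# top/scene cross-check
for c in("top","scene"):print(proj(camera_model(c),fx(p,[[145,-40,10],[145,40,10],[-103,40,10]])).round(1))
togo([430.7,-36.2,150])
E
```

```text
[606.97650285  94.17948827   1.67174567] [-1.1 -0.3  0.9 -0.4 -0.8 -0.3  0.8 -0.3 -0.2  0.6  0.7  0.1  0.1  0.8
 -0.1  0.1 -1.2  0.8]
seat [[596.4 198.6  10. ]
 [617.7 -11.3 102. ]
 [601.  153.4  19. ]] 95.78397122111886
[[227.9 210. ]
 [230.2 251.6]
 [363.4 239.9]]
[[300.6 214.5]
 [272.2 230.4]
 [353.  295.9]]
t 3.95 pos [599.9 151.3 148.4] yaw x 95.85 tilt [-0.002 -0.001 -1.   ] F [-0.5 -0.3 -0.1] w 50.2 0.0
slide units [-3.385 -3.749 -0.023]
```

The crop shows the V-block clearly, with its top corners at crop (135,100), (416,100), (137,255) and (412,257). The pad face is at (277,495) and the bay is empty. The fixture fit is good to about 1 px. Next I go to the roller.

Call:
servo_tool(increments=[{"hand": 50, "slide": [-0.42, -0.47, 0], "turn": 0}, {"hand": 50, "slide": [-0.42, -0.47, 0], "turn": 0}, {"hand": 50, "slide": [-0.42, -0.47, 0], "turn": 0}, {"hand": 50, "slide": [-0.42, -0.47, 0], "turn": 0}, {"hand": 50, "slide": [-0.42, -0.47, 0], "turn": 0}, {"hand": 50, "slide": [-0.42, -0.47, 0], "turn": 0}, {"hand": 50, "slide": [-0.42, -0.47, 0], "turn": 0}, {"hand": 50, "slide": [-0.42, -0.47, 0], "turn": 0}, {"hand": 50, "slide": [0, 0, 0], "turn": 0}, {"hand": 50, "slide": [0, 0, 0], "turn": 0}])

```text
clock: 4.95
position: [429.9, -33.1, 150.4]
ee_rot: [2.101, 2.334, 0.002]
contact_force: [0.2, 0.3, 0.2]
grip_width: 0.588
grip_force: 0.0
```

```bash
python3 - <<'E'
from h import *
m=camera_model("wrist");f=grab_frame("wrist");cv2.imwrite("pics/w2.png",f[...,::-1])
for d in cut_out("roller","wrist")[:4]:
    ys,xs=np.nonzero(d["region"]);print(round(d["confidence"],2),np.round(d["centre"],1),xs.min(),xs.max(),ys.min(),ys.max(),back(m,d["centre"],18).round(1))
print(proj(m,[[430.7,-36.2,30]]))
togo([430.7,-36.2,40])
E
```

```text
0.8 [324.5 242.8] 306 341 220 260 [432.2 -38.5  18. ]
0.73 [301.2 305.5] 286 311 288 320 [418.5 -95.2  18. ]
0.71 [577.2 115.4] 501 639 0 295 [603.2  75.6  18. ]
0.7 [292.2 147.5] 277 306 132 159 [400.7  31.8  18. ]
[[323.00987586 244.16197807]]
t 5.05 pos [430.4 -32.7 150.1] yaw x 96.11 tilt [ 0.001  0.    -1.   ] F [-0.7 -0.2 -0.2] w 49.8 0.0
slide units [-0.071 -0.003  2.203]
```

View pics/w2.png

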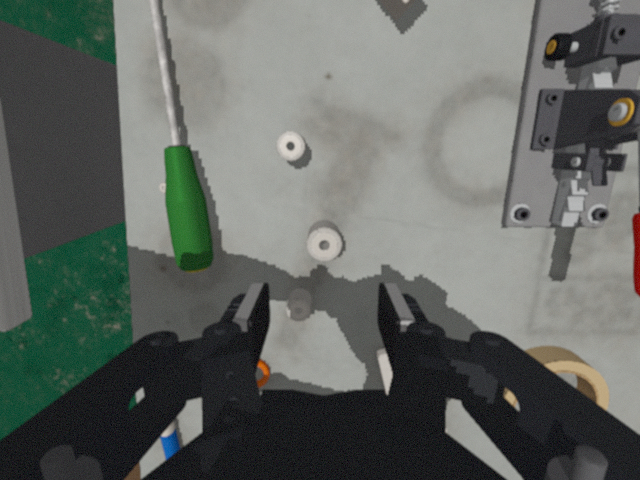

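The roller stands alone at (325,244), within 1 mm of the prediction. I descend and grip it.

Call:
servo_tool(increments=[{"hand": 50, "slide": [-0.07, 0.02, 0.4], "turn": 0}, {"hand": 50, "slide": [0, 0, 0.5], "turn": 0}, {"hand": 50, "slide": [0, 0, 0.5], "turn": 0}, {"hand": 50, "slide": [0, 0, 0.4], "turn": 0}, {"hand": 50, "slide": [0, 0, 0.3], "turn": 0}, {"hand": 50, "slide": [0, 0, 0.1], "turn": 0}, {"hand": 50, "slide": [0, 0, 0], "turn": 0}, {"hand": 22, "slide": [0, 0, 0], "turn": 0}, {"hand": 22, "slide": [0, 0, 0], "turn": 0}, {"hand": 22, "slide": [0, 0, 0], "turn": 0}, {"hand": 22, "slide": [0, 0, 0], "turn": 0}, {"hand": 22, "slide": [0, 0, 0], "turn": 0}, {"hand": 22, "slide": [0, 0, 0], "turn": 0}], force=30)

```text
clock: 6.35
position: [432.2, -37.1, 41.2]
ee_rot: [2.1, 2.334, 0.002]
contact_force: [-0.5, 0.8, 7.0]
grip_width: 0.293
grip_force: 29.8
```

```bash
python3 - <<'E'
from h import *
togo([432,-36.5,40])
E
```

```text
t 6.35 pos [432.2 -37.1  41.2] yaw x 96.04 tilt [ 0.003 -0.    -1.   ] F [-0.5  0.8  7. ] w 25.0 29.8
slide units [ 0.012 -0.003  0.023]
```

Call:
servo_tool(increments=[{"hand": 22, "slide": [0, 0, -0.2], "turn": 0}, {"hand": 22, "slide": [0, 0, -0.7], "turn": 0}, {"hand": 22, "slide": [0, 0, -0.7], "turn": 0}, {"hand": 22, "slide": [0, 0, -0.6], "turn": 0}, {"hand": 22, "slide": [0.42, 0.37, 0], "turn": 0}, {"hand": 22, "slide": [0.42, 0.37, 0], "turn": 0}, {"hand": 22, "slide": [0.42, 0.37, 0], "turn": 0}, {"hand": 22, "slide": [0.42, 0.37, 0], "turn": 0}, {"hand": 22, "slide": [0.42, 0.37, 0], "turn": 0}, {"hand": 22, "slide": [0.42, 0.37, 0], "turn": 0}, {"hand": 22, "slide": [0.42, 0.37, 0], "turn": 0}, {"hand": 22, "slide": [0.42, 0.37, 0], "turn": 0}, {"hand": 22, "slide": [0.42, 0.37, 0], "turn": 0}, {"hand": 22, "slide": [0.42, 0.37, 0], "turn": 0}, {"hand": 22, "slide": [0, 0, 0.5], "turn": 0}, {"hand": 22, "slide": [0, 0, 0], "turn": 0}, {"hand": 22, "slide": [0, 0, 0], "turn": 0}])

```text
clock: 8.05
position: [592.5, 190.9, 124.1]
ee_rot: [-2.101, -2.334, 0.004]
contact_force: [-0.0, 0.3, 0.8]
grip_width: 0.289
grip_force: 29.7
```

```bash
python3 - <<'E'
from h import *
m=camera_model("wrist");f=grab_frame("wrist");np.savez("w3.npz",**m);cv2.imwrite("pics/w3.png",f[...,::-1])
t=f[60:360,200:440,::-1];cv2.imwrite("pics/w3c.png",cv2.resize(t,(480,600),interpolation=cv2.INTER_CUBIC))
togo([596.8,190,110])
E
```

```text
t 8.1 pos [593.1 190.9 125.3] yaw x 96.02 tilt [-0. -0. -1.] F [ 0.2  0.5 -0.4] w 24.9 29.7
slide units [-0.026  0.073  0.307]
```

View pics/w3c.png

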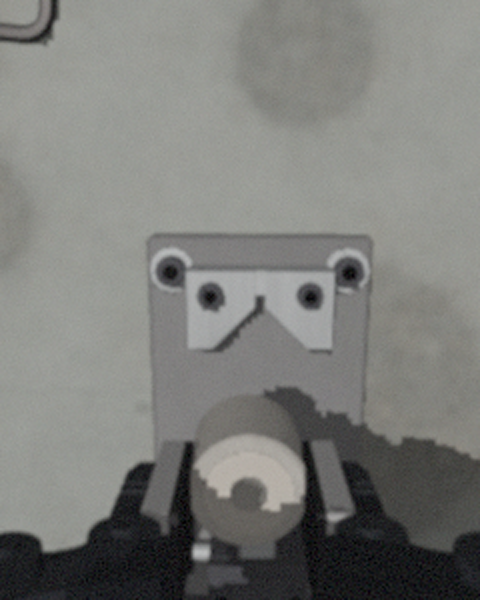

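```bash
python3 - <<'E'
from h import *
m=dict(np.load("w3.npz"))
F=np.array([[145,40,10],[145,-40,10],[135,25,26],[135,-25,26],[108,25,26],[108,-25,26],[127,16.5,31],[127,-16.5,31]])
U=np.array([[147,235],[373,237],[186,270],[336,270],[187,350],[332,350],[210,296],[310,296]])/2+[199.75,59.75]
r=least_squares(lambda p:(proj(m,fx(p,F))-U).ravel(),[605,93,1.674]);p=r.x;print(p,r.fun.round(1))
print("seat",fx(p,[105,0,10]).round(1),np.degrees(p[2]))
b=back(m,np.array([249,493])/2+[199.75,59.75],125.3-41.2+30);print("roller axis",b)
c,s=np.cos(p[2]),np.sin(p[2]);d=fx(p,[105,0,10])[0]-b
print("roller->seat in fixture",c*d[0]+s*d[1],-s*d[0]+c*d[1])
togo(None)
E
```

```text
[606.67396321  94.22880198   1.67098059] [-0.6 -0.1  0.6 -0.5 -0.5 -0.  -0.   0.4 -0.2 -0.6  0.3 -0.2  0.   0.4
  0.5  0.6]
seat [[596.2 198.7  10. ]] 95.74013550341138
roller axis [593.12706524 192.23845523 114.1       ]
roller->seat in fixture 6.126874569656861 -3.6763626625674615
t 8.1 pos [593.1 190.9 125.3] yaw x 96.02 tilt [-0. -0. -1.] F [ 0.2  0.5 -0.4] w 24.9 29.7
```

The roller hangs upright in the grip at crop (249,490). The V-block fit agrees with the earlier one. I shift 3.7 mm sideways and go down.

Call:
servo_tool(increments=[{"hand": 22, "slide": [-0.04, 0.074, 0], "turn": 0}, {"hand": 22, "slide": [0, 0, 0.3], "turn": 0}, {"hand": 22, "slide": [0, 0, 0.4], "turn": 0}, {"hand": 22, "slide": [0, 0, 0.3], "turn": 0}, {"hand": 22, "slide": [0, 0, 0.2], "turn": 0}, {"hand": 22, "slide": [0, 0, 0.2], "turn": 0}, {"hand": 22, "slide": [0, 0, 0.02], "turn": 0}, {"hand": 22, "slide": [0, 0, 0], "turn": 0}, {"hand": 22, "slide": [0, 0, 0], "turn": 0}])

```text
clock: 9.0
position: [597.6, 189.9, 54.8]
ee_rot: [2.101, 2.335, 0.002]
contact_force: [0.1, 0.3, 0.8]
grip_width: 0.289
grip_force: 29.7
```

Call:
servo_tool(increments=[{"hand": 22, "slide": [0, 0, 0.02], "turn": 0}, {"hand": 22, "slide": [0, 0, 0], "turn": 0}])

```text
clock: 9.2
position: [597.4, 189.8, 53.3]
ee_rot: [2.101, 2.335, 0.001]
contact_force: [-0.3, -1.2, -0.6]
grip_width: 0.293
grip_force: 29.7
```

Call:
servo_tool(increments=[{"hand": 22, "slide": [0, 0, 0.02], "turn": 0}, {"hand": 22, "slide": [0, 0, 0], "turn": 0}])

```text
clock: 9.4
position: [597.1, 189.7, 51.7]
ee_rot: [-2.101, -2.335, 0.0]
contact_force: [0.0, -1.0, -0.9]
grip_width: 0.296
grip_force: 29.7
```

Call:
servo_tool(increments=[{"hand": 22, "slide": [0, 0, 0.01], "turn": 0}, {"hand": 22, "slide": [0, 0, 0], "turn": 0}])

```text
clock: 9.6
position: [597.2, 189.8, 51.4]
ee_rot: [2.101, 2.335, 0.0]
contact_force: [0.3, 0.5, -0.1]
grip_width: 0.293
grip_force: 29.7
```

Call:
servo_tool(increments=[{"hand": 22, "slide": [0, 0, 0.01], "turn": 0}, {"hand": 22, "slide": [0, 0, 0], "turn": 0}])

```text
clock: 9.8
position: [597.1, 189.8, 51.3]
ee_rot: [2.101, 2.335, 0.0]
contact_force: [-1.2, -1.5, 3.4]
grip_width: 0.285
grip_force: 30.0
```

Call:
servo_tool(increments=[{"hand": 22, "slide": [0.03, 0, 0], "turn": 0}, {"hand": 22, "slide": [0.03, 0, 0], "turn": 0}, {"hand": 22, "slide": [0.03, 0, 0], "turn": 0}, {"hand": 22, "slide": [0.03, 0, 0], "turn": 0}, {"hand": 22, "slide": [0, 0, 0], "turn": 0}], force=20)

```text
clock: 10.3
position: [596.9, 196.0, 51.3]
ee_rot: [2.101, 2.335, 0.002]
contact_force: [0.2, -1.8, 4.8]
grip_width: 0.293
grip_force: 30.2
```

Call:
servo_tool(increments=[{"hand": 22, "slide": [0.02, 0, 0], "turn": 0}, {"hand": 22, "slide": [0, 0, 0], "turn": 0}])

```text
clock: 10.5
position: [596.8, 196.7, 51.3]
ee_rot: [2.101, 2.335, 0.001]
contact_force: [0.7, -1.8, 5.8]
grip_width: 0.292
grip_force: 30.2
```

Call:
servo_tool(increments=[{"hand": 22, "slide": [0.02, 0, 0], "turn": 0}, {"hand": 22, "slide": [0, 0, 0], "turn": 0}])

```text
clock: 10.7
position: [596.7, 197.6, 51.3]
ee_rot: [2.101, 2.335, 0.001]
contact_force: [0.5, -4.1, 6.1]
grip_width: 0.29
grip_force: 30.2
```

Call:
servo_tool(increments=[{"hand": 22, "slide": [0.02, 0, 0], "turn": 0}, {"hand": 22, "slide": [0, 0, 0], "turn": 0}])

```text
clock: 10.9
position: [596.7, 197.9, 51.4]
ee_rot: [2.101, 2.334, -0.001]
contact_force: [-0.0, -5.5, 6.6]
grip_width: 0.292
grip_force: 30.3
```

Call:
servo_tool(increments=[{"hand": 22, "slide": [0.02, 0, 0], "turn": 0}, {"hand": 22, "slide": [0, 0, 0], "turn": 0}])

```text
clock: 11.1
position: [596.6, 198.2, 51.4]
ee_rot: [2.1, 2.333, -0.002]
contact_force: [0.6, -7.6, 7.5]
grip_width: 0.294
grip_force: 30.3
```

Call:
servo_tool(increments=[{"hand": 22, "slide": [0.02, 0, 0], "turn": 0}, {"hand": 22, "slide": [0, 0, 0], "turn": 0}])

```text
clock: 11.3
position: [596.6, 198.4, 51.5]
ee_rot: [2.1, 2.331, -0.004]
contact_force: [-0.2, -9.9, 7.5]
grip_width: 0.288
grip_force: 30.4
```

Call:
servo_tool(increments=[{"hand": 30, "slide": [0, 0, 0], "turn": 0}, {"hand": 36, "slide": [0, 0, 0], "turn": 0}, {"hand": 42, "slide": [0, 0, 0], "turn": 0}, {"hand": 42, "slide": [0, 0, 0], "turn": 0}, {"hand": 42, "slide": [0, 0, 0], "turn": 0}, {"hand": 42, "slide": [0, 0, -0.2], "turn": 0}, {"hand": 42, "slide": [0, 0, -0.4], "turn": 0}, {"hand": 42, "slide": [0, 0, -0.5], "turn": 0}, {"hand": 42, "slide": [-0.3, 0, -0.3], "turn": 0}, {"hand": 42, "slide": [0, 0, 0], "turn": 0}, {"hand": 42, "slide": [0, 0, 0], "turn": 0}, {"hand": 42, "slide": [0, 0, 0], "turn": 0}])

```text
clock: 12.5
position: [596.9, 185.4, 119.1]
ee_rot: [-2.101, -2.334, 0.003]
contact_force: [0.7, -0.1, 0.0]
grip_width: 0.494
grip_force: 0.0
```

```bash
python3 - <<'E'
from h import *
m=camera_model("wrist");f=grab_frame("wrist");np.savez("w4.npz",**m)
t=f[60:360,200:440,::-1];cv2.imwrite("pics/w4c.png",cv2.resize(t,(480,600),interpolation=cv2.INTER_CUBIC))
togo(None)
p=[606.7,94.2,1.671]
a=np.linspace(0,6.28,60);print(((proj(m,fx(p,[[105,0,40],[135,25,26],[135,-25,26]]))-[200,60])*2).round(1))
q=(proj(m,fx(p,np.c_[105+13.5*np.cos(a),13.5*np.sin(a),0*a+40]))-[200,60])*2;print("top ring",q.min(0),q.max(0))
E
```

```text
t 12.55 pos [596.8 185.5 118.9] yaw x 96.04 tilt [-0.003 -0.001 -1.   ] F [-0.7 -0.4 -0.5] w 42.0 0.0
[[248.1 355.3]
 [170.8 253.4]
 [326.4 254.1]]
top ring [205.061442   312.99546155] [291.17554134 396.10418788]
```

View pics/w4c.png

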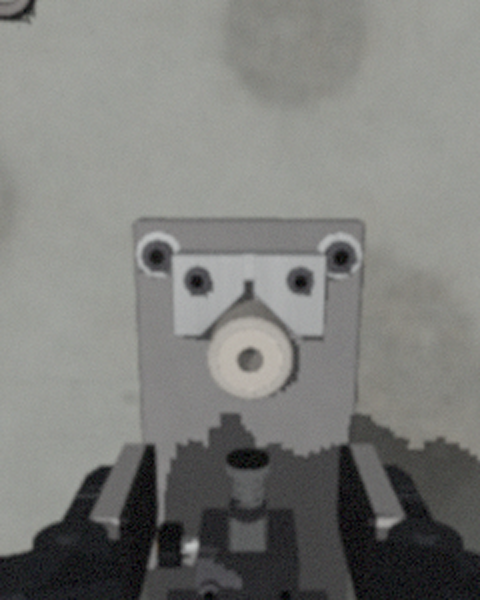

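The roller sits in the V, with its top centre at crop (250,358) against the predicted (250,356), so it is seated within about 1 mm and upright. Now the lever: close the fingers, rise, and move over the grip.

Call:
servo_tool(increments=[{"hand": 30, "slide": [0, 0, -0.6], "turn": 0}, {"hand": 0, "slide": [0, 0, -0.6], "turn": 0}, {"hand": 0, "slide": [-0.5, 0, 0], "turn": 0}, {"hand": 0, "slide": [-0.5, 0, 0], "turn": 0}, {"hand": 0, "slide": [-0.5, 0, 0], "turn": 0}, {"hand": 0, "slide": [-0.5, 0, 0], "turn": 0}, {"hand": 0, "slide": [-0.5, 0, 0], "turn": 0}, {"hand": 0, "slide": [-0.5, 0, 0], "turn": 0}, {"hand": 0, "slide": [-0.5, 0, 0], "turn": 0}, {"hand": 0, "slide": [-0.5, 0, 0], "turn": 0}, {"hand": 0, "slide": [0, 0, 0.4], "turn": 0}, {"hand": 0, "slide": [0, 0, 0.3], "turn": 0}, {"hand": 0, "slide": [0, 0, 0], "turn": 0}, {"hand": 0, "slide": [0, 0, 0], "turn": 0}])

```text
clock: 13.95
position: [618.1, -12.4, 144.7]
ee_rot: [-2.099, -2.335, 0.002]
contact_force: [0.2, -0.3, 0.8]
grip_width: -0.001
grip_force: 0.0
```

```bash
python3 - <<'E'
from h import *
togo([617.4,-13.3,140])
s=grab_frame("scene");t=s[200:320,260:420,::-1];cv2.imwrite("pics/s5.png",cv2.resize(t,(800,600),interpolation=cv2.INTER_CUBIC))
E
```

```text
t 13.95 pos [618.1 -12.4 144.7] yaw x 96.1 tilt [-0.002  0.    -1.   ] F [ 0.2 -0.3  0.8] w -0.1 0.0
slide units [-0.017 -0.015  0.093]
```

View pics/s5.png

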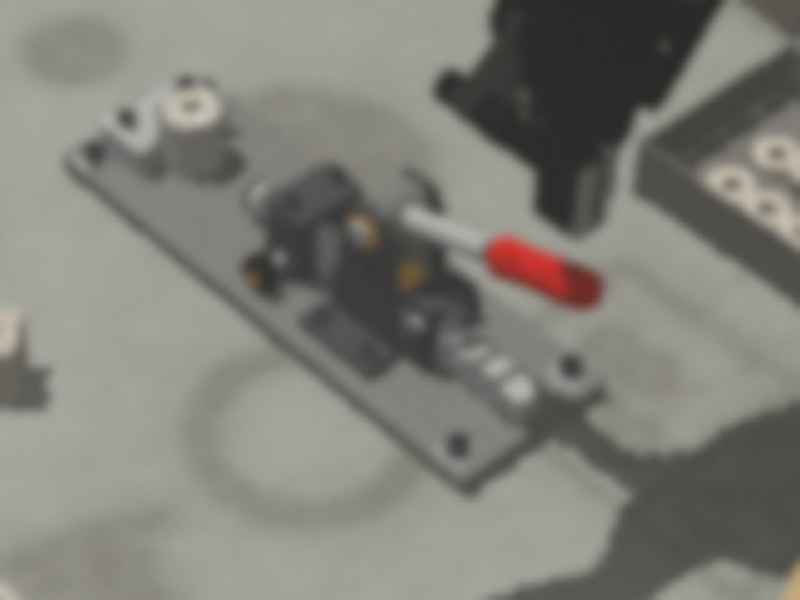

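The roller stands in the V at crop (190,120), and the closed fingertips are directly over the red grip, tip at (575,230) and grip at (545,270). First stroke.

Call:
servo_tool(increments=[{"hand": 0, "slide": [-0.01, 0, 0.2], "turn": 0}, {"hand": 0, "slide": [0, 0, 0.15], "turn": 0}, {"hand": 0, "slide": [0, 0, 0.1], "turn": 0}, {"hand": 0, "slide": [0, 0, 0.1], "turn": 0}, {"hand": 0, "slide": [0, 0, 0.1], "turn": 0}, {"hand": 0, "slide": [0, 0, 0.1], "turn": 0}, {"hand": 0, "slide": [0, 0, 0.1], "turn": 0}, {"hand": 0, "slide": [0, 0, 0.1], "turn": 0}, {"hand": 0, "slide": [0, 0, 0.1], "turn": 0}, {"hand": 0, "slide": [0, 0, 0.1], "turn": 0}, {"hand": 0, "slide": [0, 0, 0.05], "turn": 0}, {"hand": 0, "slide": [0, 0, 0], "turn": 0}])

```text
clock: 15.2
position: [619.1, -14.7, 86.2]
ee_rot: [2.101, 2.333, -0.001]
contact_force: [-0.3, -4.2, 4.8]
grip_width: 0.003
grip_force: 3.0
```

Call:
servo_tool(increments=[{"hand": 0, "slide": [0, 0, 0.04], "turn": 0}, {"hand": 0, "slide": [0, 0, 0.04], "turn": 0}, {"hand": 0, "slide": [0, 0, 0], "turn": 0}])

```text
clock: 15.5
position: [619.1, -14.5, 82.3]
ee_rot: [2.101, 2.333, -0.0]
contact_force: [-0.4, -5.1, 6.3]
grip_width: -0.0
grip_force: 3.0
```

Call:
servo_tool(increments=[{"hand": 0, "slide": [0, 0, 0.04], "turn": 0}, {"hand": 0, "slide": [0, 0, 0.03], "turn": 0}, {"hand": 0, "slide": [0, 0, 0], "turn": 0}])

```text
clock: 15.8
position: [619.2, -14.4, 79.9]
ee_rot: [2.1, 2.333, 0.001]
contact_force: [-1.7, -3.5, 8.7]
grip_width: 0.001
grip_force: 4.2
```

Call:
servo_tool(increments=[{"hand": 0, "slide": [0, 0, 0.03], "turn": 0}, {"hand": 0, "slide": [0, 0, 0], "turn": 0}])

```text
clock: 16.0
position: [619.3, -14.4, 79.6]
ee_rot: [2.1, 2.333, 0.001]
contact_force: [-4.2, -3.3, 13.8]
grip_width: 0.003
grip_force: 6.6
```

Call:
servo_tool(increments=[{"hand": 0, "slide": [0, 0, 0.03], "turn": 0}, {"hand": 0, "slide": [0, 0, 0], "turn": 0}, {"hand": 0, "slide": [0, 0, -0.1], "turn": 0}, {"hand": 0, "slide": [0, 0, -0.2], "turn": 0}, {"hand": 0, "slide": [0, 0, -0.2], "turn": 0}, {"hand": 0, "slide": [0, 0, -0.2], "turn": 0}, {"hand": 0, "slide": [0, 0, -0.2], "turn": 0}, {"hand": 0, "slide": [0, 0, -0.2], "turn": 0}, {"hand": 0, "slide": [0, 0, -0.2], "turn": 0}, {"hand": 0, "slide": [0, 0, 0], "turn": 0}, {"hand": 0, "slide": [0, 0, 0], "turn": 0}, {"hand": 0, "slide": [0, 0, 0], "turn": 0}])

```text
clock: 17.2
position: [618.3, -13.7, 139.4]
ee_rot: [-2.101, -2.335, 0.001]
contact_force: [-0.5, 1.2, -0.2]
grip_width: 0.0
grip_force: 0.0
```

```bash
python3 - <<'E'
from h import *
togo(None)
s=grab_frame("scene");t=s[200:320,260:420,::-1];cv2.imwrite("pics/s6.png",cv2.resize(t,(800,600),interpolation=cv2.INTER_CUBIC))
E
```

```text
t 17.2 pos [618.3 -13.7 139.4] yaw x 96.04 tilt [-0.001  0.    -1.   ] F [-0.5  1.2 -0.2] w 0.0 0.0
```

View pics/s6.png

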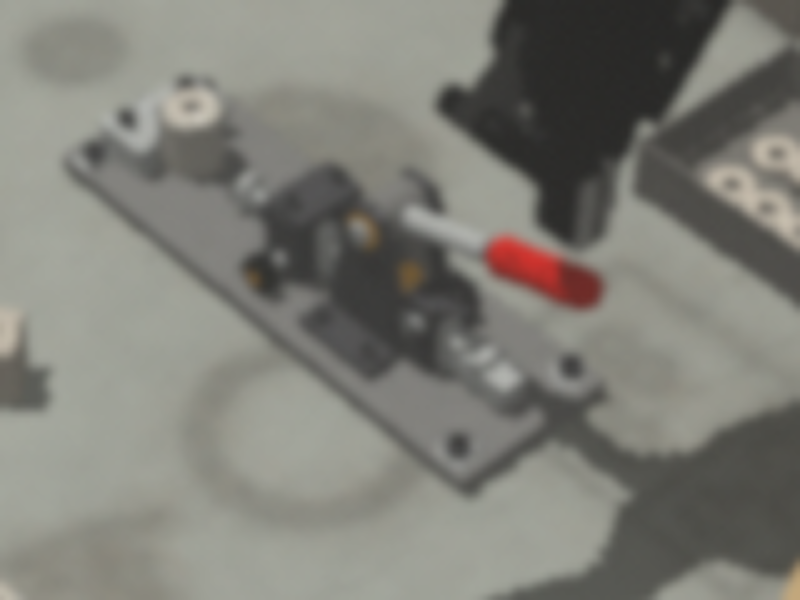

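The ram has moved one tooth: its tail went from (520,388) to (505,375), the pad came forward to (250,185), and the lever is back up. Second stroke, same depth.

Call:
servo_tool(increments=[{"hand": 0, "slide": [0, 0, 0.2], "turn": 0}, {"hand": 0, "slide": [0, 0, 0.15], "turn": 0}, {"hand": 0, "slide": [0, 0, 0.15], "turn": 0}, {"hand": 0, "slide": [0, 0, 0.15], "turn": 0}, {"hand": 0, "slide": [0, 0, 0.15], "turn": 0}, {"hand": 0, "slide": [0, 0, 0.15], "turn": 0}, {"hand": 0, "slide": [0, 0, 0.15], "turn": 0}, {"hand": 0, "slide": [0, 0, 0.1], "turn": 0}, {"hand": 0, "slide": [0, 0, 0.05], "turn": 0}, {"hand": 0, "slide": [0, 0, 0.05], "turn": 0}, {"hand": 0, "slide": [0, 0, 0], "turn": 0}, {"hand": 0, "slide": [0, 0, 0], "turn": 0}])

```text
clock: 18.45
position: [619.4, -14.6, 79.2]
ee_rot: [2.099, 2.332, 0.002]
contact_force: [-5.3, -3.5, 18.8]
grip_width: -0.004
grip_force: 9.2
```

On the stop, at 79.2 mm and 19 N. Release.

Call:
servo_tool(increments=[{"hand": 0, "slide": [0, 0, -0.1], "turn": 0}, {"hand": 0, "slide": [0, 0, -0.2], "turn": 0}, {"hand": 0, "slide": [0, 0, -0.2], "turn": 0}, {"hand": 0, "slide": [0, 0, -0.2], "turn": 0}, {"hand": 0, "slide": [0, 0, -0.2], "turn": 0}, {"hand": 0, "slide": [0, 0, -0.2], "turn": 0}, {"hand": 0, "slide": [0, 0, -0.2], "turn": 0}, {"hand": 0, "slide": [0, 0, 0], "turn": 0}, {"hand": 0, "slide": [0, 0, 0], "turn": 0}, {"hand": 0, "slide": [0, 0, 0], "turn": 0}])

```text
clock: 19.45
position: [618.3, -13.7, 139.4]
ee_rot: [-2.101, -2.335, 0.001]
contact_force: [-0.3, -0.2, -1.2]
grip_width: -0.001
grip_force: 0.0
```

```bash
python3 - <<'E'
from h import *
togo(None)
s=grab_frame("scene");t=s[200:320,260:420,::-1];cv2.imwrite("pics/s7.png",cv2.resize(t,(800,600),interpolation=cv2.INTER_CUBIC))
E
```

```text
t 19.45 pos [618.3 -13.7 139.4] yaw x 96.04 tilt [-0.001  0.    -1.   ] F [-0.3 -0.2 -1.2] w -0.1 0.0
```

View pics/s7.png

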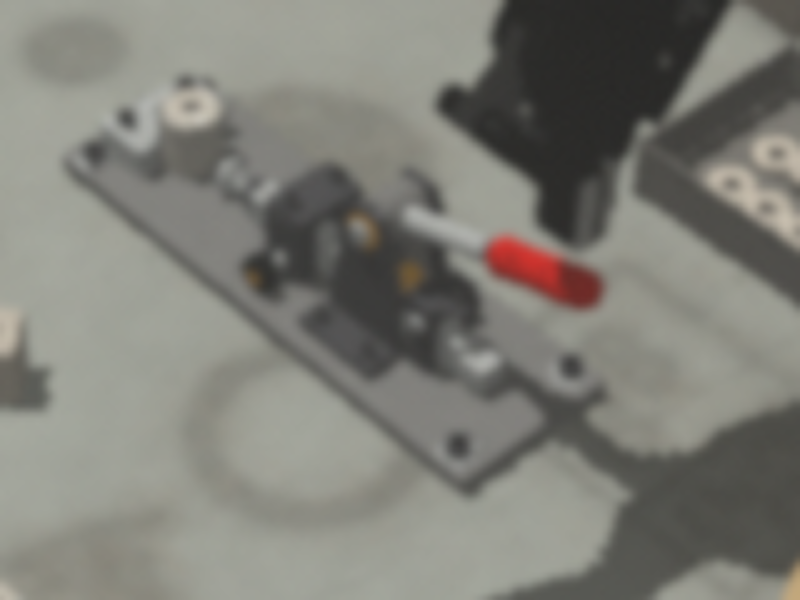

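The ram is two teeth forward (pad at (235,170), tail at (485,360)), the lever is up and the roller has not moved. Third and last stroke.

Call:
servo_tool(increments=[{"hand": 0, "slide": [0, 0, 0.2], "turn": 0}, {"hand": 0, "slide": [0, 0, 0.15], "turn": 0}, {"hand": 0, "slide": [0, 0, 0.15], "turn": 0}, {"hand": 0, "slide": [0, 0, 0.15], "turn": 0}, {"hand": 0, "slide": [0, 0, 0.15], "turn": 0}, {"hand": 0, "slide": [0, 0, 0.15], "turn": 0}, {"hand": 0, "slide": [0, 0, 0.15], "turn": 0}, {"hand": 0, "slide": [0, 0, 0.1], "turn": 0}, {"hand": 0, "slide": [0, 0, 0.05], "turn": 0}, {"hand": 0, "slide": [0, 0, 0.05], "turn": 0}, {"hand": 0, "slide": [0, 0, 0], "turn": 0}, {"hand": 0, "slide": [0, 0, 0], "turn": 0}])

```text
clock: 20.7
position: [619.4, -14.7, 79.3]
ee_rot: [2.099, 2.332, 0.002]
contact_force: [-6.6, -3.3, 18.3]
grip_width: 0.001
grip_force: 9.3
```

Call:
servo_tool(increments=[{"hand": 0, "slide": [0, 0, -0.1], "turn": 0}, {"hand": 0, "slide": [0, 0, -0.2], "turn": 0}, {"hand": 0, "slide": [0, 0, -0.2], "turn": 0}, {"hand": 0, "slide": [0, 0, -0.2], "turn": 0}, {"hand": 0, "slide": [0, 0, -0.2], "turn": 0}, {"hand": 0, "slide": [0, 0, -0.2], "turn": 0}, {"hand": 0, "slide": [0, 0, -0.4], "turn": 0}, {"hand": 0, "slide": [0, 0, -0.5], "turn": 0}, {"hand": 0, "slide": [0, 0, 0], "turn": 0}, {"hand": 0, "slide": [0, 0, 0], "turn": 0}, {"hand": 0, "slide": [0, 0, 0], "turn": 0}])

```text
clock: 21.8
position: [618.1, -13.6, 173.8]
ee_rot: [-2.1, -2.334, 0.002]
contact_force: [-0.1, -0.1, -0.2]
grip_width: 0.003
grip_force: 0.0
```

```bash
python3 - <<'E'
from h import *
togo(None)
s=grab_frame("scene");t=s[200:320,260:420,::-1];cv2.imwrite("pics/s8.png",cv2.resize(t,(800,600),interpolation=cv2.INTER_CUBIC))
E
```

```text
t 21.8 pos [618.1 -13.6 173.8] yaw x 96.04 tilt [-0.002  0.    -1.   ] F [-0.1 -0.1 -0.2] w 0.3 0.0
```

View pics/s8.png

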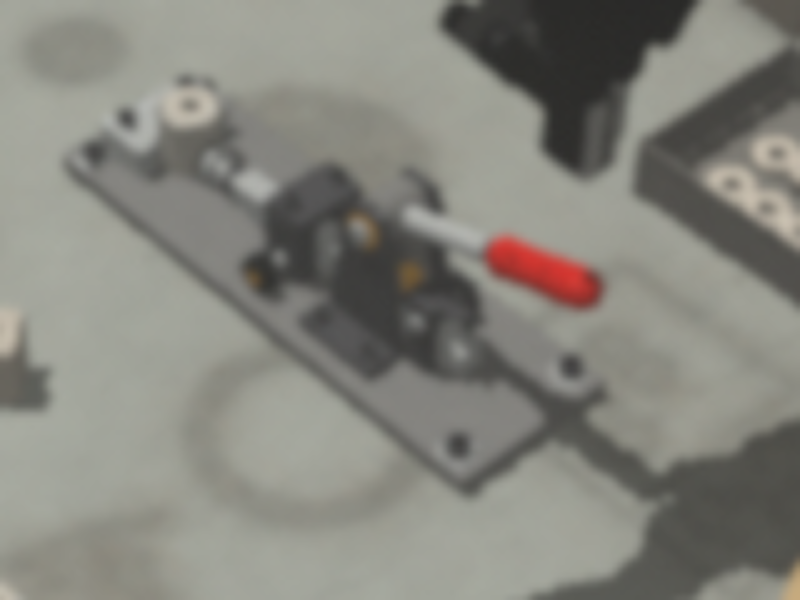

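The pad bears on the roller at (210,155), the roller is upright in the V, the lever is up and the robot is clear.

```bash
python3 -c "
from cell import hand_in;print(hand_in())"
```

```text
the job is handed in; nothing more can be done
None
```

The job is handed in at about 22 s: the roller stands upright in the V, clamped by exactly three full lever strokes; the lever is up, the robot is clear, and the other things on the bench were not touched. The hand-in returned no verdict.

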